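Light the first enamel sample: set the dimmer, hold the sprung shutter half open

TASK

Turn the lever of the round lamp dimmer until it points at the red mark and let go of it; then, with the gripper's fingers, slide the yellow-handled sprung shutter of the sample viewer to half of its travel, so that the first glass sample is uncovered and the second stays covered, and finish while holding it still there, because the spring shuts it when let go. The shutter stays shut until the dimmer is set and is never run fully open; leave the vases, jars, dish, pliers and wooden block where they are.

Things in the scene. Friction and masses are not known exactly. Their poses are not given: they have to be found in the camera images.
- viewer: Sample viewer: grey box fixed to the bench, 140 (x) x 240 (y) x 60 mm high; origin: centre of its underside. On top, two rails 8 mm high along its y, 92 mm apart, and a lit window with a green (first, -y) and a blue glass sample under a dark shutter plate. On the -x rim a yellow line marks the handle's place at half travel, black lines shut and fully open. It may swap sides with the dimmer.
- shutter (a joint): Travel of the shutter along the viewer's +y axis, m: 0 shut, 0.070 fully open, 0.035 half. A spring pushes it shut: about 4 N when shut, rising by 0.13 N per mm to 8.5 N at half and 13 N fully open; hardly any friction.
- shutter_grip (a point): Middle of the shutter's yellow handle, 90 mm above the bench: an upright block 40 (x) x 12 mm (y, the sliding direction), its top 19 mm above this point. The shutter plate's upper face is 25 mm below this point, the rails' tops 22 mm below. At travel q it is at x 0, y 0.0075 + q in the viewer's frame. Axes as the viewer's: +y is the opening direction, z up.
- dimmer: Lamp dimmer: green drum fixed to the bench, 200 mm across, 60 mm high, white dial on top; origin at the centre of its underside. The lever turns about its vertical centre line.
- lever (a joint): Angle of the dimmer lever, rad, 0 to 2.2, growing anticlockwise seen from above. In the dimmer's frame the lever points at yaw 2.0416 + this angle (0 = dimmer's +x), so it sweeps the side facing the robot; starts near 0. Friction hinge (0.08 N m, about 1.2 N at the knob): it stays where it is left.
- lever_knob (a point): Point in the lever's upright black knob, 90 mm above the bench: a cylinder 20 mm across, 66 mm from the turning axis; its top is 19 mm above this point, the steel lever's upper face 21 mm below. Its x axis points outward along the lever, z up.
- mark: Red mark on the dimmer's rim, 18 x 12 x 4 mm, fixed, showing the lever setting wanted, different every time. Its origin is on the dimmer's turning axis at the drum's top; its x axis points from there to the red mark (middle 89 mm out). The lever is set when its x axis points the same way.
- vase_a: Copper vase standing on the left of the bench, 90 mm across, 240 mm high, loose; origin at the centre of its foot.
- vase_b: A second copper vase like the first, farther away on the left.
- v_block: Loose light-wood V-block on the near right, 60 x 110 x 55 mm high; origin at the centre of its underside.
- jar_blue: Loose blue enamel jar, 48 mm across, 60 mm high, beyond the viewer and dimmer; origin under its centre.
- jar_red: Loose red enamel jar, 48 mm across, 60 mm high; origin under its centre.
- dish: Loose copper dish, 100 mm across, 30 mm high, on the right; origin under its centre.
- pliers: Loose pliers with black grips lying on the right, 180 mm long, 12 mm high; origin at the middle, on the bench.

How it is judged:
On the way, in this order (a step that is already met when the one before it is completed fails the run):
1. the dimmer lever points at the red mark (within 0.10 rad) and is let go, the shutter still shut (angle between the x axis of lever_knob and the x axis of mark, either way round below 0.1 rad and contact force between the fingers and dimmer below 0.3 N and value of joint shutter below 0.008 m), for 0.2 s.
2. the shutter stands at half travel, held by the fingers (value of joint shutter between 0.029 and 0.041 m and contact force between the fingers and viewer above 3 N), for 0.3 s.
At the end, for the whole second after the job is handed in: The shutter is held still by the gripper's fingers at half travel, 35 mm within 6 mm, against its spring; the dimmer lever, untouched, points at the red mark within 0.10 rad; every loose thing is within 30 mm of where it began (all of step 2 and angle between the x axis of lever_knob and the x axis of mark, either way round below 0.1 rad and velocity of joint shutter between -0.01 and 0.01 m/s and contact force between the fingers and dimmer below 0.3 N and distance of each of vase_a, vase_b, v_block, jar_blue, jar_red, dish, pliers from where it was at the start of the episode below 0.03 m); the arm keeps its last pose, push and grip.
It fails at once if the shutter is run fully open (beyond 60 mm of its 70 mm) (value of joint shutter above 0.06 m).
It fails at once if the shutter is opened (beyond 15 mm) while the lever is off the red mark (value of joint shutter above 0.015 m and not (angle between the x axis of lever_knob and the x axis of mark, either way round below 0.1 rad)).
It fails at once if a vase, jar, dish, pliers or the wooden block is moved by more than 30 mm (distance of any of vase_a, vase_b, v_block, jar_blue, jar_red, dish, pliers from where it was at the start of the episode above 0.03 m).
It also fails if it takes over 43 s, if anything falls off the work surface, if the arm or the gripper's body presses on something with over 40 N, if the wrist force passes 120 N, or if a joint passes its speed limit or range.

ROBOT

A 6-joint arm with a two-finger parallel gripper is mounted at the origin on the work surface. World frame = base frame: x ahead of the robot, y to its left, z up, the work surface at z = 0. Lengths are in m, angles in rad, forces in N, time in s.
With the tool pointing down it reaches from about 0.375 to 0.975 m from the base axis. Payload 3.8 kg.
Tool frame: the origin (TCP) lies at the very end of the fingers, on their centre line; the grasp point (between the pads) lies 19 mm behind it; z points along the fingers, y is the line along which they close (so a half turn about z gives the same grasp; the last joint's range is limited). The gripper opens to 85 mm and grips with 20 to 120 N. Pads are 22 mm wide; open, the fingers measure 114 mm over their backs; the gripper's body (76 mm by 85 mm) begins 54 mm behind the grasp point. The pads swing forward as they close: fully open they stand 13 mm farther back than shut.
Start: joints at [1.237, 0.264, 1.604, -0, 1.274, -0.037], TCP at [0.197, 0.645, 0.198] pointing down, gripper open.
Joint ranges: [-2.63, 2.63], [-0.94, 2.18], [0.31, 2.57], [-1.31, 4.45], [0, 2.66], [-2.55, 2.55]. Speed limits (rad/s): [2.57, 2.57, 3.14, 3.14, 3.14, 3.14].

INTERFACE

Orientations are given as [roll, pitch, yaw] about the fixed x, y, z axes, in that order (R = Rz(yaw) Ry(pitch) Rx(roll)).
In Python, from plant import env, viewer gives the robot as it stands. Calls block until the motion is done:
- env.move_to(position, orientation): joint-space move of the TCP to a pose.
- env.servo_line(position, speed=0.15, ori=None): straight line of the TCP; ori=None keeps the orientation; speed is the mean speed in m/s.
- env.set_joints(angles): joint-space move.
- env.open_gripper() and env.close(): open the fingers fully, or close them until they stop; the grip force is fixed at half the most.
- env.sleep(seconds).
- env.solve_ik(position, orientation): joint angles nearest the present ones, or None.
- env.get_state(): the state.
- viewer.snapshot(name): name is "side" or "top"; returns a dict with "img" (384x512x3 uint8, red, green, blue), "vertical_fov" (degrees; the focal length in pixels is half the picture's height over the tangent of half this angle, whatever the lens; pixels are square), "cx", "cy" (the principal point, pixels), "T" (4x4, takes a point from camera to world coordinates). Camera axes: x right, y up, looking along -z (the intrinsics and any distortion apply to the point x, -y, -z); pixel columns grow to the right and rows downward; lengths in m; the calibration is good to about 2 mm. A picture is of the moment at which its call begins. There is no depth.
A pose or a line that the arm cannot do raises env.IKError and nothing moves.
- env.sign_off(): hands the job in; it is judged then, once.
The state is a dict: "t": time; "joint_positions": joint angles; "qvel": joint speeds; "joint_torque": joint torques, N m; "tool_pos": TCP position; "ee_rot": TCP orientation; "wrist_force": force on the tool from outside, world axes, zero at the start; "ft_torque": the same for the moment, N m; "gripper_width": finger opening in m; "finger_force": force on a finger pad.
Only numpy, scipy, OpenCV 4.12 (cv2) and the standard library are available. Lean on these libraries where they do the work, as an engineer would, in place of code of your own. Each camera call takes 0.05 s, during which the arm holds its last target. There are 200 camera calls.

## Working session

There is one attempt and no reset: what is moved stays moved. The work goes in short steps, each a Python script; the robot and the scene stay as the last script left them, time stands still between calls to the robot, and variables do not carry over. Pictures are saved under pics/ and viewed, at most 10 in all, crops included, and the job is handed in when it is done.

```bash
ls; mkdir -p pics; python3 - <<'E'
from plant import env, viewer
import cv2,numpy as np
for n in("side","top"):
    s=viewer.snapshot(n); print(n,{k:v for k,v in s.items() if k!='img'})
    np.savez('pics/%s0.npz'%n,**s)
    cv2.imwrite('pics/%s0.png'%n,cv2.resize(s['img'][:,:,::-1],(800,600),interpolation=cv2.INTER_CUBIC))
print(env.get_state())
E
```

```text
pics
side {'vertical_fov': 56.62788709526393, 'cx': 252.10527970726, 'cy': 190.37492728609047, 'T': array([[ 0.93593887,  0.26998714, -0.22610923,  0.31644372],
       [-0.35213302,  0.72579182, -0.59095563, -0.68388463],
       [ 0.0045578 ,  0.63271887,  0.77436817,  0.95535786],
       [ 0.        ,  0.        ,  0.        ,  1.        ]])}
top {'vertical_fov': 46.69626997430637, 'cx': 255.0100553850469, 'cy': 203.71313064595364, 'T': array([[-0.02485266,  0.99797795, -0.05850095,  0.46079008],
       [-0.99963637, -0.02419627,  0.01190207, -0.00584938],
       [ 0.0104625 ,  0.05877548,  0.9982164 ,  1.48759757],
       [ 0.        ,  0.        ,  0.        ,  1.        ]])}
{'t': 0.1, 'joint_positions': array([ 1.23714237e+00,  2.64681247e-01,  1.60526806e+00,  1.74430885e-05,
        1.27370118e+00, -3.69034930e-02]), 'qvel': array([-0.00099182, -0.00252689, -0.0007685 ,  0.00054834, -0.00213575,
       -0.00041646]), 'joint_torque': array([-5.38392724e-04, -5.16708970e+01, -3.68588054e+01, -1.14176521e-04,
        6.30834431e-03,  7.96661595e-06]), 'tool_pos': array([0.19713408, 0.64479508, 0.19696775]), 'ee_rot': array([-3.13953683e+00, -9.25811070e-05,  2.84483697e+00]), 'wrist_force': array([-0.0354975 ,  0.88078002,  0.15848442]), 'ft_torque': array([ 0.01271644, -0.00659403, -0.04085383]), 'finger_force': 0.0, 'gripper_width': 0.08535716622348177}
```

View pics/side0.png

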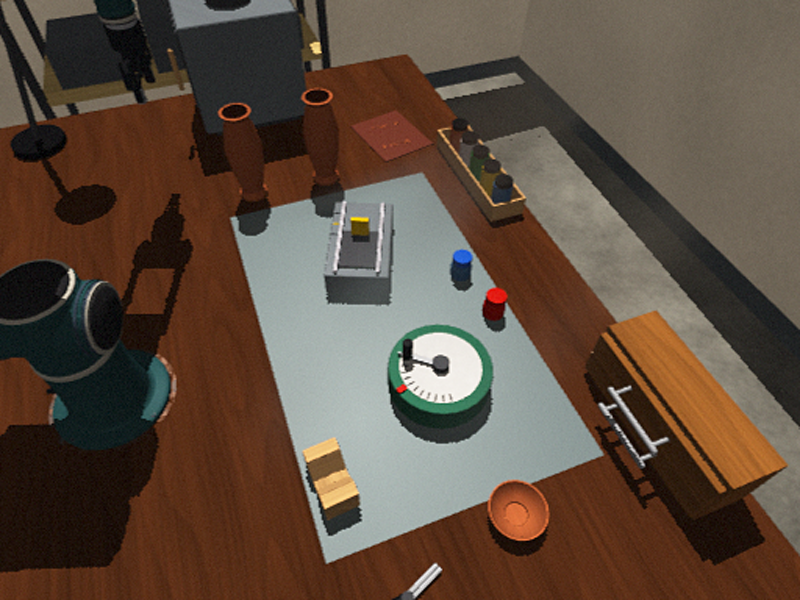

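View pics/top0.png

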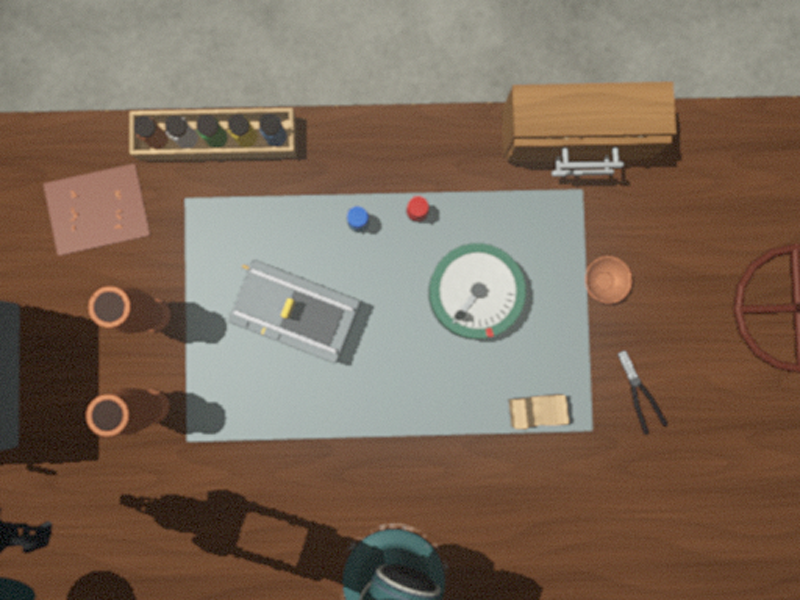

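The side view shows the viewer at about (360,250), the dimmer at (440,365) and the red mark at (402,389). In the top view the dimmer hub is at (479,291), knob (463,316), mark (489,332) and yellow handle (289,308). I'll enlarge these.

```bash
cat > h.py <<'E'
import numpy as np
def ray(s,u,v):
    H=384; f=H/2/np.tan(np.radians(float(s['vertical_fov']))/2)
    d=np.array([(u-s['cx'])/f,-(v-s['cy'])/f,-1]); T=s['T']
    return T[:3,3],T[:3,:3]@d
def at(s,u,v,z):
    o,d=ray(s,u,v); return o+d*(z-o[2])/d[2]
def proj(s,p):
    H=384; f=H/2/np.tan(np.radians(float(s['vertical_fov']))/2)
    q=s['T'][:3,:3].T@(np.asarray(p)-s['T'][:3,3]); return np.array([s['cx']+f*q[0]/-q[2],s['cy']-f*q[1]/-q[2]])
def crop(s,x,y,w,h,k):
    import cv2
    c=cv2.resize(s['img'][y:y+h,x:x+w,::-1],None,fx=k,fy=k,interpolation=cv2.INTER_CUBIC)
    return c
E
python3 - <<'E'
import numpy as np,cv2
from h import *
t=np.load('pics/top0.npz'); s=np.load('pics/side0.npz')
a=crop(t,140,150,200,85,4)
b=np.hstack([crop(s,205,125,50,70,3.4),crop(s,205,125,50,70,3.4)])
cv2.imwrite('pics/t1.png',a)
cv2.imwrite('pics/s1.png',crop(s,200,120,120,150,4))
E
```

```text
(no output)
```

View pics/t1.png

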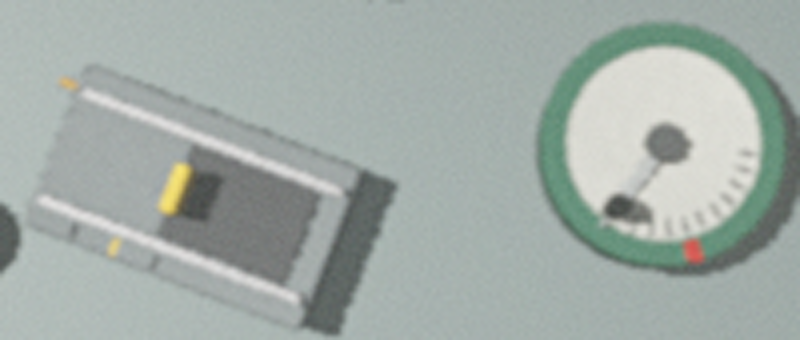

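View pics/s1.png

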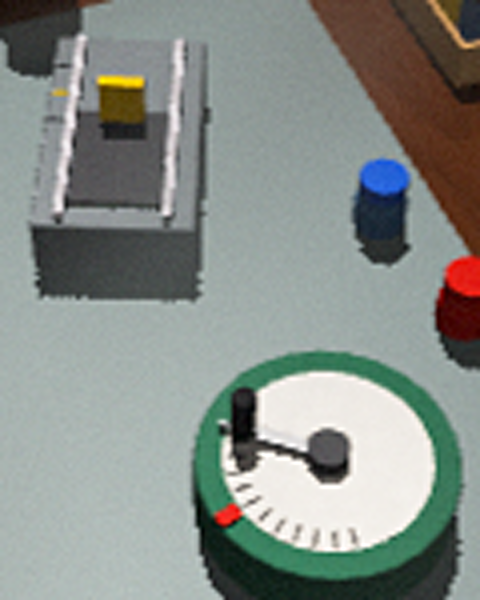

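Top crop: drum rim spans x 538–788, y 22–268; mark at (694,250), knob top about (622,206), handle top about (176,190); viewer's top corners (90,65), (360,168), (303,328), (28,222). Side crop: knob top (243,396), mark (229,515), handle top (121,80).

```bash
python3 - <<'E'
import numpy as np,cv2
from h import *
t=np.load('pics/top0.npz'); s=np.load('pics/side0.npz')
T=lambda x,y,z:at(t,140+(x+.5)/4-.5,150+(y+.5)/4-.5,z)[:2]
S=lambda x,y,z:at(s,200+(x+.5)/4-.5,120+(y+.5)/4-.5,z)[:2]
c=[T(*p,.06) for p in((90,65),(360,168),(303,328),(28,222))]
print('corners',np.round(c,4)); print('sides',[np.linalg.norm(c[i]-c[i-1]).round(4) for i in range(4)])
vc=np.mean(c,0);e=(c[0]-c[1]+c[3]-c[2]);e/=np.linalg.norm(e)
print('viewer',vc,'ydir',e,'yaw',np.arctan2(e[1],e[0])-np.pi/2)
cs=[S(*p,.06) for p in((206,40),(200,228),(32,224),(62,38))]
print('side corners',np.round(cs,4))
print('handle top',T(176,189,.109),S(121,80,.109),'pred',vc+.0075*e)
print('halfmark',T(114,246,.06),(T(114,246,.06)-vc)@e)
# circle by color segmentation: green
import cv2
for n,m,z0 in(('top',t,0),('side',s,0)):
    im=m['img'].astype(int);g=(im[...,1]-im[...,0]>25)&(im[...,1]>im[...,2]+5)
    rr=((im[...,0]>130)&(im[...,1]<90)&(im[...,2]<90))
    n_,l,st,_=cv2.connectedComponentsWithStats(g.astype('uint8'))
    yy,xx=np.where(g) ; P=np.array([at(m,u,v,.06)[:2] for u,v in zip(xx,yy)])
    k=(P[:,0]>.3)&(P[:,0]<.9)&(P[:,1]<0)&(P[:,1]>-.5); P=P[k]
    if len(P): print(n,len(P),P.min(0),P.max(0),(P.min(0)+P.max(0))/2, P.max(0)-P.min(0))
dc=T(663,145,.06);mk=T(694,250,.064)
print('dimmer',dc,'rim',np.linalg.norm(T(538,145,.06)-T(788,145,.06)),'hub top',T(667,143,.07))
print('side rim',S(195,460,.06),S(461,460,.06),S(327,350,.06),S(327,580,.06))
for nm,p in(('mark T',mk),('mark S',S(229,515,.064)),('knob T',T(622,206,.109)),('knob S',S(243,396,.109))):
    d=p-dc; print(nm,p,np.hypot(*d),np.arctan2(d[1],d[0])%6.283)
E
```

```text
corners [[0.6739 0.2735]
 [0.5854 0.0578]
 [0.4581 0.1062]
 [0.5483 0.3247]]
sides [np.float64(0.1356), np.float64(0.2331), np.float64(0.1362), np.float64(0.2364)]
viewer [0.56642703 0.19056009] ydir [0.38072043 0.9246902 ] yaw -0.3905752707016583
side corners [[0.6785 0.2775]
 [0.591  0.058 ]
 [0.4605 0.1113]
 [0.5522 0.3273]]
handle top [0.56819784 0.19860857] [0.57135169 0.20170198] pred [0.56928243 0.19749527]
halfmark [0.52741286 0.25617482] 0.04581980194252069
top 950 [ 0.50070017 -0.28332539] [ 0.69569616 -0.08819984] [ 0.59819817 -0.18576261] [0.19499599 0.19512555]
side 1086 [ 0.50057169 -0.28565209] [ 0.69863584 -0.08868544] [ 0.59960377 -0.18716877] [0.19806414 0.19696666]
dimmer [ 0.59815745 -0.18678211] rim 0.20192540303944004 hub top [ 0.59872687 -0.18877297]
side rim [ 0.50831426 -0.15429618] [ 0.69201321 -0.22280955] [ 0.6398266  -0.09578048] [ 0.56032237 -0.2778125 ]
mark T [ 0.5126864  -0.20849029] 0.08818472230913557 3.3901311251363713
mark S [ 0.51426289 -0.2082539 ] 0.08659870030947468 3.391966779952979
knob T [ 0.54661827 -0.14717383] 0.06500078581712966 2.486351246852078
knob S [ 0.54889509 -0.14465632] 0.06481791423987437 2.4341270711392284
```

Sizes check out (rim 0.200, mark radius 0.088, knob radius 0.065, viewer about 0.24×0.14). Raise first to clear the vases, then hover above the knob and grasp it.

```bash
python3 - <<'E'
import numpy as np
from h import *
from plant import env, viewer
s=np.load('pics/side0.npz')
for p in((253,195),(325,181)): print('vase',at(s,p[0]/1.5625,p[1]/1.5625,0))
p=env.get_state()['tool_pos']
env.servo_line([p[0],p[1],.36],speed=.3)
k=[.548,-.1455]
env.move_to([*k,.22],[np.pi,0,-.69])
env.servo_line([*k,.079],speed=.15)
st=env.get_state(); print(st['t'],st['tool_pos'],st['ee_rot'],st['wrist_force'],st['joint_positions'])
a=viewer.snapshot('side'); np.savez('pics/s2.npz',**a)
import cv2; cv2.imwrite('pics/s2.png',crop(a,200,180,130,110,5))
E
```

```text
vase [0.37288248 0.49544785 0.        ]
vase [0.56434252 0.48516162 0.        ]
4.95 [ 0.54902387 -0.1457935   0.08012003] [-3.14083049e+00 -1.90554763e-03 -6.89934587e-01] [0.36865503 0.22269338 0.54720629] [-3.03399657e-01  1.64846611e-01  1.95346352e+00 -1.45715540e-05
  1.02123024e+00  1.95733813e+00]
```

View pics/s2.png

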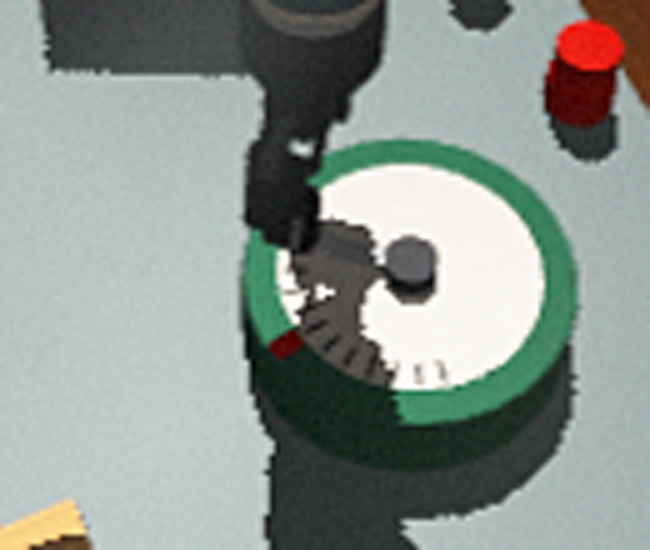

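The gripper straddles the knob at about (300,240), fingers on either side tangentially. Next: close, then follow the arc.

```bash
python3 - <<'E'
import numpy as np
from plant import env
C=np.array([.599,-.1865])
env.close()
st=env.get_state(); print(st['t'],st['gripper_width'],st['finger_force'],st['tool_pos'],st['wrist_force'])
if .015<st['gripper_width']<.025:
    p=st['tool_pos'][:2]-C; a0=np.arctan2(p[1],p[0])%(2*np.pi); print('a0',a0,np.hypot(*p)); r0=np.hypot(*p)
    a1=3.392
    for f in np.linspace(0,1,9)[1:]:
        a=a0+(a1-a0)*f; r=r0+(.066-r0)*f
        env.servo_line([*(C+r*np.array([np.cos(a),np.sin(a)])),.079],speed=.1,ori=[np.pi,0,a-np.pi])
        st=env.get_state(); print(round(st['t'],2),st['tool_pos'].round(4),st['wrist_force'].round(1))
    env.sleep(.2)
    st=env.get_state();p=st['tool_pos'][:2]-C;print('end',np.arctan2(p[1],p[0])%(2*np.pi),np.hypot(*p),st['wrist_force'],st['gripper_width'])
E
```

```text
5.7667 0.00011799721999634539 0.0 [ 0.54797194 -0.14550844  0.07893341] [-0.05272447 -0.2897113   0.3999671 ]
```

```bash
python3 - <<'E'
import numpy as np,cv2
from h import *
from plant import env, viewer
a=viewer.snapshot('side'); p=env.get_state()['tool_pos']; print(proj(a,p),proj(viewer.snapshot('top'),p))
env.servo_line([.548,-.1455,.25],speed=.3)
b=viewer.snapshot('side'); p=env.get_state()['tool_pos']; print('tcp px crop',(proj(b,p)-[200,150])*4)
t=viewer.snapshot('top')
np.savez('pics/s3.npz',**b);np.savez('pics/t3.npz',**t)
cv2.imwrite('pics/s3.png',np.hstack([crop(a,210,160,100,130,4),crop(b,210,160,100,130,4)]))
print(env.get_state()['t'])
E
```

```text
[259.95137831 224.76856549] [293.63149092 201.32892556]
tcp px crop [243.71027188 152.51927427]
6.6833
```

View pics/s3.png

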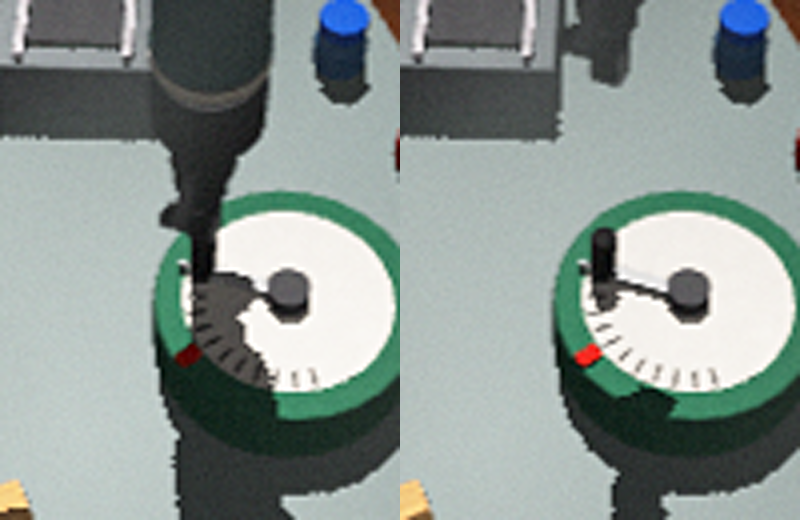

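The knob stands unmoved at (603,235–280) on the right. On the left the finger tips appear about 7 px above where the reported TCP projects, so the fingers closed above or behind the knob. I'll check the tip in both cameras.

```bash
python3 - <<'E'
import numpy as np,cv2
from h import *
from plant import env, viewer
b=np.load('pics/s3.npz');t=np.load('pics/t3.npz'); p=env.get_state()['tool_pos'];print(p)
ims=[]
for m in(b,t):
    q=proj(m,p); x,y=int(q[0])-40,int(q[1])-50; print(q,(q-[x,y]+.5)*5,x,y)
    ims.append(crop(m,x,y,80,100,5))
cv2.imwrite('pics/c4.png',np.hstack(ims))
E
```

```text
[ 0.54651721 -0.14503261  0.24745851]
[260.779876  188.3149683] [206.39937998 254.07484149] 220 138
[299.33439756 197.9837706 ] [204.1719878  257.41885299] 259 147
```

View pics/c4.png

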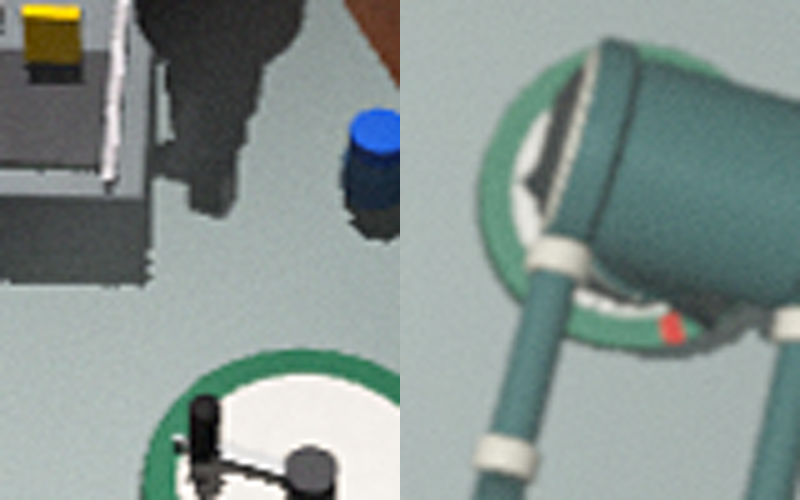

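```bash
python3 - <<'E'
import numpy as np,cv2
from h import *
b=np.load('pics/side0.npz');t=np.load('pics/top0.npz'); p=np.array([.19713,.6448,.19697])
yaw=2.845; yd=np.array([-np.sin(yaw)*-1,-np.cos(yaw),0])
for m,o in((b,(50,0)),(t,(0,290))):
    for k in(-.0495,0,.0495): 
        q=proj(m,p+k*yd+[0,0,.013*(k!=0)]);print(q,(q-o+.5)*5)
    print('z sens',proj(m,p+[0,0,.02])-proj(m,p),'x',proj(m,p+[.02,0,0])-proj(m,p),'y',proj(m,p+[0,.02,0])-proj(m,p))
cv2.imwrite('pics/c5.png',np.hstack([crop(b,50,0,80,90,5),crop(t,0,290,80,90,5)]))
E
```

```text
[93.66747061 74.99200912] [220.83735304 377.46004559]
[97.68774928 70.57859038] [240.93874639 355.39295192]
[99.28023606 60.3124375 ] [248.90118029 304.06218752]
z sens [-1.77371055 -4.78573901] x [ 5.45863407 -1.02413491] y [-0.50449132 -2.76812498]
[ 38.4427055 334.1964291] [194.71352748 223.48214551]
[ 23.90148143 328.42431907] [122.00740717 194.62159534]
[  4.67438425 324.6963904 ] [ 25.87192126 175.98195199]
z sens [-3.6306465   1.57961083] x [ 0.03894502 -7.12590534] y [-7.07363773  0.1936342 ]
```

View pics/c5.png

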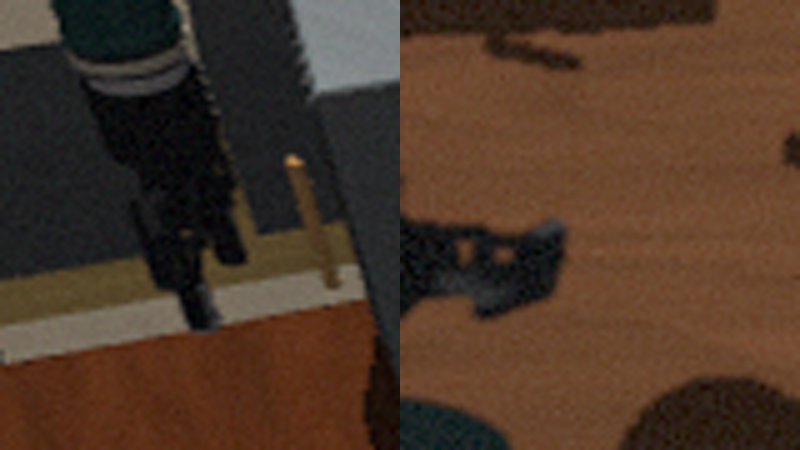

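The start picture agrees: side tips at (205,325) against a predicted (221,377), top tip at (155,232) against (195,223). Both fit fingertips about 36–40 mm higher than reported. I'll probe the knob top (0.109) with the closed fingers to get the exact offset.

```bash
python3 - <<'E'
import numpy as np
from plant import env
k=[.548,-.1455]
env.servo_line([*k,.09],speed=.25); env.sleep(.1)
f0=env.get_state()['wrist_force'];print(f0)
z=.09
while z>.045:
    z-=.002; env.servo_line([*k,z],speed=.04)
    st=env.get_state(); f=st['wrist_force']-f0
    if abs(f[2])>3 or np.hypot(*f[:2])>3: break
print(z,st['t'],st['tool_pos'],f)
env.servo_line([*k,z+.03],speed=.2)
env.open_gripper();print(env.get_state()['t'],env.get_state()['gripper_width'])
E
```

```text
[0.54029492 0.55633625 1.09026272]
0.07399999999999998 9.575 [ 0.54825082 -0.14524563  0.07581267] [-4.55609969  1.60279411 10.15385467]
10.6583 0.08561513114090565
```

Contact at a reported 0.0755, so true tip height = reported + 0.034. Re-grasp at commanded z = 0.046 (true 0.080).

```bash
cat > turn.py <<'E'
import numpy as np
from plant import env
C=np.array([.599,-.1865]); Z=.046
env.servo_line([.548,-.1455,Z],speed=.15)
env.close()
st=env.get_state(); print(st['t'],st['gripper_width'],st['finger_force'],st['tool_pos'],st['wrist_force'])
if .014<st['gripper_width']<.026:
    p=st['tool_pos'][:2]-C; a0=np.arctan2(p[1],p[0])%(2*np.pi); r0=np.hypot(*p); print('a0',a0,r0)
    a1=3.392
    for f in np.linspace(0,1,7)[1:]:
        a=a0+(a1-a0)*f; r=r0+(.066-r0)*f
        env.servo_line([*(C+r*np.array([np.cos(a),np.sin(a)])),Z],speed=.08,ori=[np.pi,0,-.69+(a1-np.pi+.69)*f])
        st=env.get_state(); print(round(st['t'],2),st['tool_pos'].round(4),st['wrist_force'].round(1))
        if np.linalg.norm(st['wrist_force'])>50: break
    env.sleep(.2)
    st=env.get_state();p=st['tool_pos'][:2]-C;print('end',np.arctan2(p[1],p[0])%(2*np.pi),np.hypot(*p),st['wrist_force'],st['gripper_width'])
E
python3 turn.py
```

```text
11.8167 0.01826319825320897 58.475425243377686 [ 0.54829007 -0.14560333  0.04668256] [-1.91544559  0.05694435  5.53360746]
a0 2.462911495658822 0.06514625482616977
12.12 [ 0.5422 -0.1542  0.0467] [-1.7  0.   6. ]
12.43 [ 0.5377 -0.1635  0.0467] [-3.5 -0.6  7.1]
12.74 [ 0.5346 -0.1734  0.0467] [-2.5 -1.9  5. ]
13.05 [ 0.5331 -0.1836  0.0467] [-4.4 -2.   6. ]
13.36 [ 0.5332 -0.194   0.0467] [-3.1 -3.8  5.7]
13.67 [ 0.535  -0.2042  0.0467] [-3.7 -5.2  5.7]
end 3.4108858584091886 0.06643691102552748 [-3.09251029 -5.54658604  5.41672459] 0.0184175576930048
```

```bash
python3 - <<'E'
import numpy as np,cv2
from plant import env,viewer
from h import *
env.open_gripper(); p=env.get_state()['tool_pos']
env.servo_line([p[0],p[1],.18],speed=.25)
h=[.5698,.2002]
env.move_to([*h,.18],[np.pi,0,2.7516]); env.sleep(.1)
st=env.get_state();print(st['t'],st['tool_pos'],st['ee_rot'],st['joint_positions'])
b=viewer.snapshot('side');t=viewer.snapshot('top')
np.savez('pics/t6.npz',**t);np.savez('pics/s6.npz',**b)
cv2.imwrite('pics/c6.png',np.hstack([crop(t,265,145,80,85,5),crop(b,235,195,80,85,5)]))
E
```

```text
16.8917 [0.56983826 0.19922912 0.1795403 ] [-3.14094490e+00 -4.43214204e-04  2.74981629e+00] [ 2.95218574e-01  1.43198975e-01  1.78278757e+00 -2.34281575e-04
  1.21635960e+00 -8.83720135e-01]
```

View pics/c6.png

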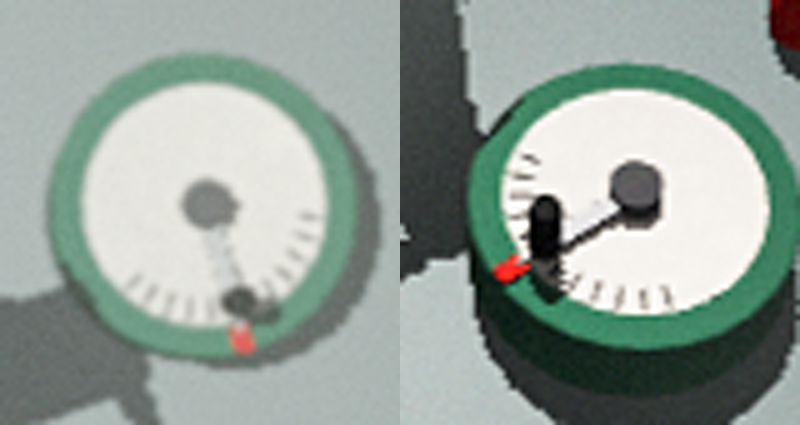

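The lever lies along the line to the red mark in both views: top knob (237,300), mark (242,340); side knob top (145,203). I'll check the angle numerically, then grip the handle.

```bash
python3 - <<'E'
import numpy as np
from plant import env
from h import *
t=np.load('pics/t6.npz');s=np.load('pics/s6.npz'); C=np.array([.599,-.1865])
ang=lambda m,o,x,y,z:(lambda d:(np.arctan2(d[1],d[0])%(2*np.pi),np.hypot(*d)))(at(m,o[0]+(x+.5)/5-.5,o[1]+(y+.5)/5-.5,z)[:2]-C)
K=[ang(t,(265,145),237,300,.109),ang(s,(235,195),145,203,.109)];M=[ang(t,(265,145),242,340,.064),ang(s,(235,195),111,269,.064)]
print(K,M); d=np.mean([k[0] for k in K])-np.mean([m[0] for m in M]); print('diff',d)
if abs(d)<.06:
    h=[.5698,.2002]
    env.servo_line([*h,.042],speed=.15); env.sleep(.1)
    st=env.get_state();print(st['t'],st['tool_pos'],st['wrist_force'])
    env.close(); st=env.get_state();print(st['t'],st['gripper_width'],st['finger_force'],st['tool_pos'],st['wrist_force'])
E
```

```text
[(np.float64(3.3382548101267155), np.float64(0.06573922185769718)), (np.float64(3.352950663584976), np.float64(0.06357187061867471))] [(np.float64(3.382092920472276), np.float64(0.09042993277209739)), (np.float64(3.392248459165975), np.float64(0.08770755835058118))]
diff -0.04156795296327953
18.1583 [0.57105899 0.20058293 0.04351378] [0.56915765 0.59558968 0.6233775 ]
18.825 0.011054482876559787 58.87901186943054 [0.56950916 0.19954978 0.04215414] [-2.00974829 -4.84470373  3.51499762]
```

The gap 0.011 matches the 12 mm handle (the 20 mm knob read 0.018). Refining the knob-top centres by the knob's radius brings the lever angle to about 3.38, so it is on the mark. Slide 35 mm along viewer +y.

```bash
python3 - <<'E'
import numpy as np,cv2
from plant import env,viewer
from h import *
e=np.array([.3807,.9247]); p0=np.array([.56951,.19955]); c0=np.array([.5698,.2002])
for d in(.01,.02,.028,.035):
    env.servo_line([*(c0+d*e),.042],speed=.05)
    st=env.get_state(); print(round(st['t'],2),((st['tool_pos'][:2]-p0)@e).round(4),st['tool_pos'].round(4),st['wrist_force'].round(1),st['gripper_width'].round(4))
env.sleep(.4)
st=env.get_state();print(((st['tool_pos'][:2]-p0)@e).round(4),st['wrist_force'],st['finger_force'])
b=viewer.snapshot('side');t=viewer.snapshot('top')
np.savez('pics/s7.npz',**b);np.savez('pics/t7.npz',**t)
cv2.imwrite('pics/c7.png',np.hstack([crop(b,200,120,65,100,6),crop(t,190,145,65,100,6)]))
E
```

```text
Traceback (most recent call last):
AttributeError: 'float' object has no attribute 'round'
```

```bash
python3 - <<'E'
import numpy as np,cv2
from plant import env,viewer
from h import *
e=np.array([.3807,.9247]); p0=np.array([.56951,.19955]); c0=np.array([.5698,.2002])
for d in(.01,.02,.028,.035):
    env.servo_line([*(c0+d*e),.042],speed=.05)
    st=env.get_state(); print(st['t'],(st['tool_pos'][:2]-p0)@e,st['tool_pos'],st['wrist_force'],st['gripper_width'])
env.sleep(.4)
st=env.get_state();print((st['tool_pos'][:2]-p0)@e,st['wrist_force'],st['finger_force'])
b=viewer.snapshot('side');t=viewer.snapshot('top')
np.savez('pics/s7.npz',**b);np.savez('pics/t7.npz',**t)
cv2.imwrite('pics/c7.png',np.hstack([crop(b,200,120,65,100,6),crop(t,190,145,65,100,6)]))
E
```

```text
19.425 0.010057730845209594 [0.57337729 0.20883458 0.04213747] [-2.80261386 -4.53380104  3.63782673] 0.011596147078902346
19.775 0.019898689831404495 [0.57717896 0.21791176 0.04212639] [-2.58386146 -6.52456016  4.64980048] 0.011412539214860323
20.0833 0.027583779438524317 [0.58012182 0.22501108 0.04212609] [-3.61059124 -6.40470986  5.38661089] 0.011122075314471963
20.375 0.034277782850165105 [0.58270467 0.23118683 0.04212758] [-3.29787718 -7.88312095  5.51591573] 0.011166519168926553
0.03402538003487301 [-2.21891942 -7.22669147  5.58262833] 59.33665931224823
```

View pics/c7.png

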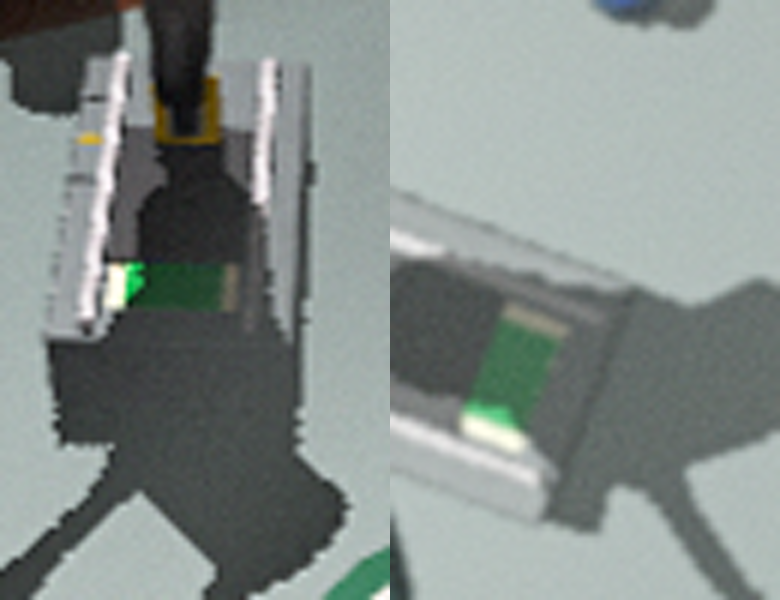

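The green sample is uncovered and the blue one covered; the handle's base at (187,140) is level with the yellow half-travel line at (90,138), and the spring force of about 8.2 N agrees. Handing in.

```bash
python3 -c "
from plant import env
print(env.get_state()['t'],env.sign_off())"
```

```text
the job is handed in; nothing more can be done
20.875 None
```

I set the dimmer lever to the red mark and let go, then handed the job in at 20.9 s with the fingers holding the shutter still at about 34 mm (half is 35 mm); the sign-off call returned no verdict.

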